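Set the aperture ring of an inspection backlight to the green dot

TASK

Set the aperture ring of the round inspection backlight: with closed fingertips, gently push the upright post of its lever round against the red end stop, then go to the other side of the post and push it back round until the lever lies centred over the green dot on the rim. Only push, do not grip the lever; leave the ring standing there, and do not move the brass elbow on the glass or the other parts on the bench.

Things in the scene. Friction and masses are not known exactly. Their poses are not given: they have to be found in the camera images.
- backlight: round fixed grey housing 208 mm across; its aluminium rim is 22 mm above the bench, the white glass disc in the middle (116 mm across) 32 mm. Origin: centre of its underside, on the ring's turning axis. Its x axis points to its back; the lever sweeps its front (-x) side
- red_stop (a point): centre of the top of the red end stop, a fixed 20x16 mm block on the rim at the left end of the lever's sweep seen from the robot, top 36 mm above the bench, 82 to 102 mm from the axis. A like block in dark grey stands at the other end
- aperture_ring (a joint): angle of the steel ring round the glass, rad: 0 with the lever at the red stop, 2.2 at the grey stop; grows counter-clockwise seen from above. Counter-clockwise from the backlight's x axis the lever's direction is 2.0416 plus this. Turns stiffly (0.15 N m, about 1.2 N at the post) and stays where it is left
- lever_post (a point): on the centre line of the lever's upright black post, 55 mm above the bench, 126 mm from the ring's axis. Post: 16 mm thick, free from 35 to 74 mm above the bench, on a foot 22 mm wide. The lever, an aluminium bar 8 mm wide, top 34 mm above the bench, runs over the rim to the post. Axes: x outward along the lever, y to counter-clockwise, z up
- dot_green: green round magnet 16 mm across and 3 mm high, held firmly on the rim about 93 mm from the ring's axis, under the lever's path: the lever passes over it without touching. The order of the three dots along the rim varies. Origin: centre of its underside (22 mm above the bench)
- dot_yellow: yellow magnet, like the green one; not the mark wanted
- dot_blue: blue magnet, like the green one; not the mark wanted
- elbow_fitting: loose brass pipe elbow 61x59x26 mm lying on the glass for inspection, its top 58 mm above the bench. Origin: centre of its underside. To be left alone
- nipple_3: loose silver threaded nipple 21x24x34 mm, standing behind the backlight on its right; bystander, origin under its centre
- plug_red: loose red plastic plug 33x33x18 mm standing behind the backlight; bystander, origin under its centre
- plug_white: loose white plastic plug 33x33x18 mm behind the backlight; bystander, origin under its centre
- nipple_1: loose brass threaded nipple 26x30x42 mm, standing behind the backlight on its left; bystander, origin under its centre
- grease_pot: loose pot with a blue lid, 61 mm across and high, at the right; bystander, origin under its centre
- marker_black: loose marker pen with a black cap, 135 mm long, 18 mm high, lying at the right front; bystander, origin under its centre

How it is judged (in metres and radians):
On the way, in this order (a step that is already met when the one before it is completed fails the run):
1. the lever is pushed against the red end stop (within 0.06 rad) (value of joint aperture_ring below 0.06 rad), for 0.1 s.
2. the lever is pushed back and stands over the green dot (centre lines within 6 mm) (y of dot_green in the frame of lever_post between -0.006 and 0.006 m and velocity of joint aperture_ring between -0.03 and 0.03 rad/s), for 0.2 s.
At the end, for the whole second after the job is handed in: The lever's centre line lies within 6 mm of the centre of the green dot and the ring is at rest; the brass elbow has moved less than 10 mm and the other loose parts less than 20 mm from where they were (all of step 2 and distance of each of plug_red, plug_white, nipple_1, nipple_3, grease_pot, marker_black from where it was at the start of the episode below 0.02 m and distance of elbow_fitting from where it was at the start of the episode below 0.01 m); the robot touches nothing.
It fails at once if the lever or ring is gripped or forced (more than 30 N from the fingers) (contact force between the fingers and aperture_ring above 30 N).
It fails at once if the brass elbow is moved more than 10 mm or lifted (distance of elbow_fitting from where it was at the start of the episode above 0.01 m).
It fails at once if another loose part is moved more than 20 mm or lifted (distance of any of plug_red, plug_white, nipple_1, nipple_3, grease_pot, marker_black from where it was at the start of the episode above 0.02 m).
It also fails if it takes over 64 s, if anything falls off the work surface, if the arm or the gripper's body presses on something with over 40 N, if the wrist force passes 120 N, or if a joint passes its speed limit or range.

ROBOT

A 6-joint arm with a two-finger parallel gripper is mounted at the origin on a cart in front of the work surface, level with it; the furniture and walls round the work are solid. World frame = base frame: x ahead of the robot, y to its left, z up, the work surface at z = 0. Lengths are in m, angles in degrees, forces in N, time in s.
With the tool pointing down it reaches from about 0.25 to 0.725 m from the base axis. Payload 9.7 kg.
Tool frame: the origin (TCP) lies midway between the tips of the shut fingers; the grasp point (between the pads) lies 19 mm behind it; z points along the fingers, y is the line along which they close (so a half turn about z gives the same grasp; the last joint's range is limited). The gripper opens to 85 mm and grips with 20 to 120 N. Pads are 22 mm wide; open, the fingers measure 114 mm over their backs; the gripper's body (76 mm by 85 mm) begins 54 mm behind the grasp point. The pads swing forward as they close: fully open they stand 13 mm farther back than shut.
Start: joints at [-71.505, 4.979, 10.078, 95.1, 0, 90], TCP at [0.174, -0.522, 0.231] pointing down, gripper open.
Joint ranges: [-179.16, 179.16], [-48.56, 103.87], [-65.8, 70.77], [-126.05, 130.52], [-82.76, 87.17], [-180, 180]. Speed limits (degrees/s): [127.2, 127.2, 147.25, 180, 180, 180].

INTERFACE

Orientations are given as [roll, pitch, yaw] about the fixed x, y, z axes, in that order (R = Rz(yaw) Ry(pitch) Rx(roll)).
In Python, from workcell import bot gives the robot as it stands.
- The arm moves only by the shell command python3 -m crank 'ROWS' [FORCE]. ROWS is JSON, a list of rows, each an object with "gripper": the finger opening in mm, from 0 to 85.4; "travel": the shift along the tool's x, y, z in mm, a list of three; "twist": the turn, a rotation vector about the tool's x, y, z in rad, a list of three. In form: [{"gripper": gripper, "travel": [tx, ty, tz], "twist": [rx, ry, rz]}, ...]. A call has 1 to 12 rows; each row shifts and turns the commanded pose from where the row before left it, along the tool's axes as they then stand; what a row does not reach is not made up. A row lasts 1/8 s, in which the tool goes at most 62.5 mm and 10.7 degrees, less where a joint would pass 70% of its speed; a pose out of reach is approached as far as the arm can. A call is refused whole if a number of a shift passes 62.5 or a number of a turn 0.188, either way. A call with a gripper value outside its range is refused whole. The fingers move at their own pace and stop on an object; FORCE is the grip in N (left out, the last holds). Time passes only in rows, so rows that do not move let the fingers close. It gives the time, the measured TCP pose, the force, the opening and the grip force at its end, in the units of the state.
- bot.get_obs(): the state, without advancing time (a new reading comes with each control period).
- bot.camera(name): name is "scene" or "top" or "wrist"; returns the picture (400x640x3 uint8, red, green, blue); there is no depth.
- bot.calibration(name): a dict with "vfov" (degrees; the focal length in pixels is half the picture's height over the tangent of half this angle, whatever the lens; pixels are square), "cx", "cy" (the principal point, pixels), "k1" (the pictures are not rectified: a ray, as slopes to the right and down, at radius r is drawn at 1 + k1 r^2 times it, then the intrinsics apply), "camera_from_world" (4x4, takes a point from world to camera coordinates). Camera axes: x right, y down, z forward; pixel columns grow to the right and rows downward; lengths in m; the calibration is good to about 2 mm. A picture is of the moment at which its call begins: read the wrist's pose just before it. calibration takes no time and is no camera call; for the wrist camera it gives the pose at the moment of the call.
- bot.job_done(): hands the job in; it is judged then, once.
The state is a dict: "time": time; "q": joint angles; "qd": joint speeds; "joint_efforts": joint torques, N m; "ee_pos": TCP position; "tcp_rot": TCP orientation; "wrist_force": force on the tool from outside, world axes, zero at the start; "torque": the same for the moment, N m; "opening": finger opening in m; "grasp_force": force on a finger pad.
Only numpy, scipy, OpenCV 4.12 (cv2) and the standard library are available. Lean on these libraries where they do the work, as an engineer would, in place of code of your own. Each camera call takes 0.05 s, during which the arm holds its last target. There are 200 camera calls.

## Working session

There is one attempt and no reset: what is moved stays moved. The work goes in short steps, Python scripts to look and compute and a shell command to move; the robot and the scene stay as the last step left them, time stands still between calls to the robot, and variables do not carry over. Pictures are saved under pics/ and viewed, at most 13 in all, crops included, and the job is handed in when it is done.

```bash
mkdir -p pics
python3 - <<'E'
from workcell import bot
import cv2,numpy as np
o=bot.get_obs();print(o['time'],o['ee_pos'],o['tcp_rot'],o['opening'])
for n in("scene","top"):
    im=bot.camera(n);cv2.imwrite(f"pics/{n}0.png",im[:,:,::-1])
    c=bot.calibration(n);print(n,c)
E
```

```text
0.0 [ 0.17440559 -0.52137168  0.23058741] [-1.79922880e+02 -6.44526165e-04  1.84915557e+01] 0.08557367007832517
scene {'vfov': 43.17041185329263, 'cx': 322.8322127233869, 'cy': 201.2658222047579, 'k1': -0.12776154650321153, 'camera_from_world': array([[-0.88506916, -0.46514175, -0.01719713,  0.51062364],
       [-0.26429563,  0.53262654, -0.80402536,  0.23149785],
       [ 0.38314541, -0.70707292, -0.59434626,  1.18427533],
       [ 0.        ,  0.        ,  0.        ,  1.        ]])}
top {'vfov': 47.75991490042867, 'cx': 318.6035131673929, 'cy': 204.05983912165794, 'k1': -0.12460575972579022, 'camera_from_world': array([[ 2.28777949e-03, -9.99996983e-01,  8.94447208e-04,
        -1.59260938e-02],
       [-9.81894992e-01, -2.41578432e-03, -1.89410634e-01,
         5.75557910e-01],
       [ 1.89412223e-01, -4.44923471e-04, -9.81897557e-01,
         1.03140434e+00],
       [ 0.00000000e+00,  0.00000000e+00,  0.00000000e+00,
         1.00000000e+00]])}
```

View pics/top0.png

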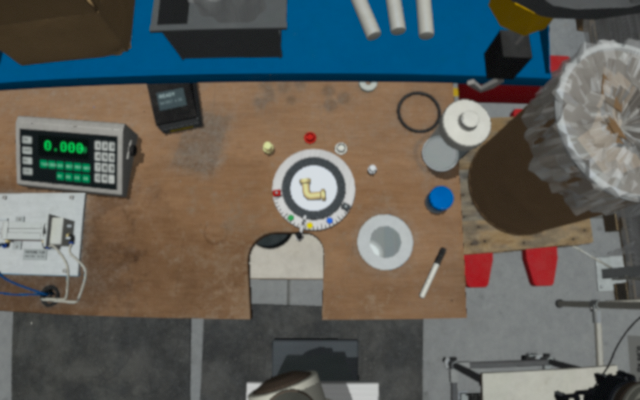

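View pics/scene0.png

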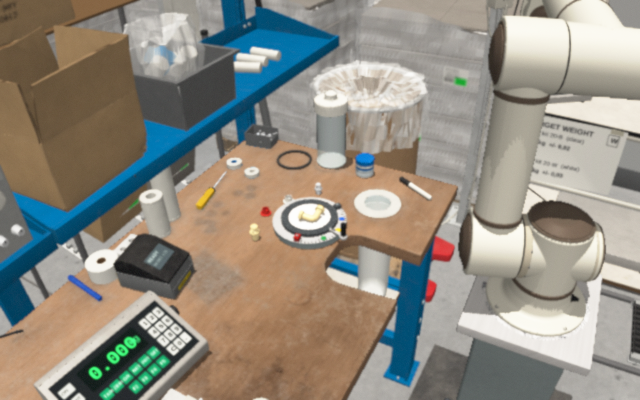

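The top view shows the backlight at about (314,189). The red stop is near (277,193), the dots are near (290,217), (309,225) and (330,221), and the lever post is near (300,233). I'll enlarge it and measure.

```bash
cat > h.py <<'E'
from workcell import bot
import cv2,numpy as np
def ray(c,uv):
    f=200/np.tan(np.radians(c['vfov']/2))
    d=(np.array(uv,float)-[c['cx'],c['cy']])/f; s=d.copy()
    for _ in range(20): s=d/(1+c['k1']*(s@s))
    T=c['camera_from_world'];R=T[:3,:3]
    return -R.T@T[:3,3], R.T@np.array([s[0],s[1],1])
def onz(c,uv,z):
    o,d=ray(c,uv); return (o+d*(z-o[2])/d[2])
def blobs(im,lo,hi,box=None,amin=6):
    h=cv2.cvtColor(im,cv2.COLOR_RGB2HSV); m=cv2.inRange(h,np.array(lo),np.array(hi))
    if box: k=np.zeros_like(m);k[box[1]:box[3],box[0]:box[2]]=255;m&=k
    n,l,s,ce=cv2.connectedComponentsWithStats(m)
    return [(int(s[i,4]),ce[i]) for i in range(1,n) if s[i,4]>=amin]
COL=dict(green=((45,90,40),(85,255,255)),yellow=((24,150,120),(33,255,255)),blue=((100,120,60),(125,255,255)),red=((0,150,60),(8,255,255)))
E
python3 - <<'E'
from h import *
im=cv2.imread("pics/top0.png")[:,:,::-1].copy();c=bot.calibration("top")
for k,(lo,hi) in COL.items():
    for a,p in blobs(im,lo,hi,(260,140,375,245),4):
        print(k,a,p.round(1),onz(c,p,.036 if k=='red' else .025).round(4))
g=cv2.inRange(im,(30,30,30),(95,95,95));k=np.zeros_like(g);k[145:228,268:360]=255;g&=k
cs,_=cv2.findContours(g,cv2.RETR_EXTERNAL,cv2.CHAIN_APPROX_NONE);b=max(cs,key=cv2.contourArea)
e=cv2.fitEllipse(cv2.convexHull(b));print('dark ring',e,onz(c,e[0],.03))
cv2.imwrite("pics/topc.png",cv2.resize(im[140:245,260:375,::-1],None,fx=5,fy=5,interpolation=cv2.INTER_CUBIC))
E
```

```text
green 15 [290.4 217.4] [0.5478 0.0547 0.025 ]
yellow 16 [309.5 225. ] [0.5291 0.0076 0.025 ]
blue 22 [329.1 220.1] [ 0.5413 -0.0404  0.025 ]
red 33 [309.7 141.2] [0.7408 0.0083 0.036 ]
red 22 [276.  193.4] [0.6058 0.0903 0.036 ]
dark ring ((316.0668640136719, 189.64926147460938), (59.35664367675781, 71.11170196533203), 118.764892578125) [ 0.61675446 -0.00820541  0.03      ]
```

View pics/topc.png

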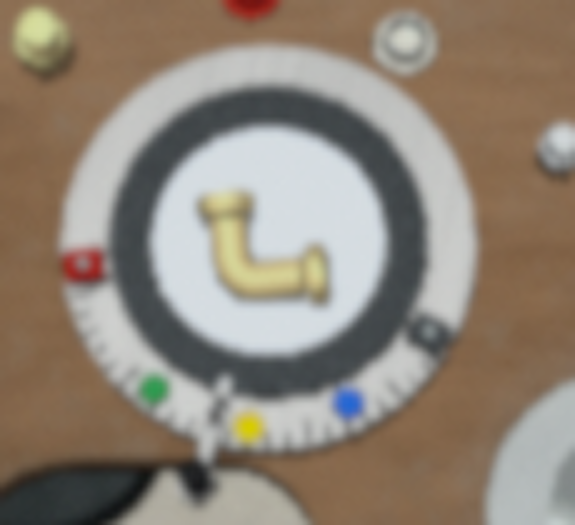

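The enlarged crop shows green at crop (155,390), yellow at (249,427) and blue at (348,404). The red stop is at (84,265). The lever runs from (225,385) to the black post at (196,482), between green and yellow.

Run:
```python
from h import *
from scipy.optimize import least_squares
c=bot.calibration("top")
cr=lambda p:(np.array(p)+.5)/5-.5+[260,140]
print('glass',onz(c,cr((268,240)),.032).round(4))
P=[(290.4,217.4),(309.5,225),(329.1,220.1)]
pts=[onz(c,p,.025)[:2] for p in P]+[onz(c,(276,193.4),.036)[:2]]
r=[.093]*3+[.092]
s=least_squares(lambda C:[np.hypot(*(p-C))-q for p,q in zip(pts,r)],[.62,0]);C=s.x;print('C',C,s.fun)
# post top + lever
post=onz(c,cr((196,480)),.074)[:2];lev=[onz(c,cr(p),.034)[:2] for p in((225,383),(206,448))]
for n,p in zip(['g','y','b','redstop','post','l1','l2'],pts+[post]+lev):
    d=p-C;print(n,p.round(4),'r',np.hypot(*d).round(4),'phi',np.degrees(np.arctan2(d[1],d[0]))%360)
```

```text
glass [ 0.6215 -0.0011  0.032 ]
C [0.62325029 0.00067319] [-0.00017996  0.00145582 -0.0013299  -0.0006102 ]
g [0.5478 0.0547] r 0.0928 phi 144.3841935936472
y [0.5291 0.0076] r 0.0945 phi 175.78064812545045
b [ 0.5413 -0.0404] r 0.0917 phi 206.65274287719853
redstop [0.6057 0.0904] r 0.0914 phi 101.05355351372528
post [0.4969 0.0315] r 0.1301 phi 166.3025720934285
l1 [0.5494 0.0195] r 0.0762 phi 165.67667519477465
l2 [0.5174 0.0285] r 0.1095 phi 165.26912188680282
```

Run:
```python
import numpy as np
y=np.radians(18.5)
for i in range(10):
    a=y+.125*i; x=np.array([32.3,51.2])
    print([round(float(x@[np.cos(a),np.sin(a)]),1),round(float(x@[np.sin(a),-np.cos(a)]),1)])
```

```text
[46.9, -38.3]
[51.3, -32.2]
[54.9, -25.5]
[57.6, -18.5]
[59.5, -11.1]
[60.4, -3.6]
[60.4, 3.9]
[59.4, 11.4]
[57.6, 18.7]
[54.8, 25.8]
```

```bash
python3 -m crank '[{"gripper":0,"travel":[47,-38,0],"twist":[0,0,-0.125]},{"gripper":0,"travel":[51,-32,0],"twist":[0,0,-0.125]},{"gripper":0,"travel":[55,-25.5,0],"twist":[0,0,-0.125]},{"gripper":0,"travel":[57.5,-18.5,0],"twist":[0,0,-0.125]},{"gripper":0,"travel":[59.5,-11,0],"twist":[0,0,-0.125]},{"gripper":0,"travel":[60,-3.5,0],"twist":[0,0,-0.125]},{"gripper":0,"travel":[60,4,0],"twist":[0,0,-0.125]},{"gripper":0,"travel":[59,11,0],"twist":[0,0,-0.125]},{"gripper":0,"travel":[57.5,18.5,0],"twist":[0,0,-0.125]},{"gripper":0,"travel":[55,26,0],"twist":[0,0,-0.125]},{"gripper":0,"travel":[0,0,0],"twist":[0,0,0]},{"gripper":0,"travel":[0,0,0],"twist":[0,0,0]}]'
python3 - <<'E'
from h import *
o=bot.get_obs();print(o['ee_pos'],o['tcp_rot'],o['opening'],o['wrist_force'])
c=bot.calibration("wrist");im=bot.camera("wrist");cv2.imwrite("pics/w1.png",im[:,:,::-1])
for k,(lo,hi) in COL.items():
    for a,p in blobs(im,lo,hi,None,60):
        print(k,a,p.round(1),onz(c,p,.036 if k=='red' else .025).round(4))
E
```

```text
time: 1.6
ee_pos: [0.4964, -0.0112, 0.2309]
tcp_rot: [-179.9, 0.0, 90.1]
wrist_force: [0.2, -0.3, -0.1]
opening: 0.0001
grasp_force: 0.0
[ 0.49644691 -0.01119956  0.23091306] [-1.79935568e+02  1.14619920e-02  9.01105504e+01] 8.072177790552311e-05 [ 0.20800561 -0.25767757 -0.11216877]
green 110 [366.8 115.4] [0.5474 0.0545 0.025 ]
yellow 87 [349.1 156.5] [0.5286 0.0078 0.025 ]
blue 94 [357.6 196.2] [ 0.5404 -0.0408  0.025 ]
red 197 [424.4  82.2] [0.6057 0.0892 0.036 ]
red 547 [534.1 154.1] [0.7395 0.0131 0.036 ]
```

View pics/w1.png

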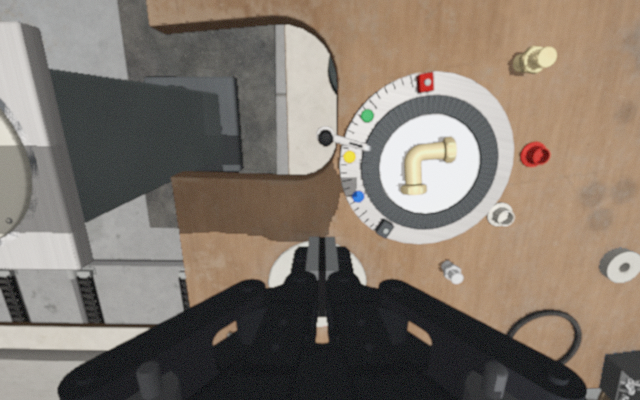

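The wrist view confirms this: the post top is at (325,137), green at (367,115) and the red stop at (425,82), and the space to the right of the post is free. I'll descend.

```bash
python3 -m crank '[{"gripper":0,"travel":[0,0,60],"twist":[0,0,0]},{"gripper":0,"travel":[0,0,60],"twist":[0,0,0]},{"gripper":0,"travel":[0,0,35],"twist":[0,0,0]},{"gripper":0,"travel":[0,0,24],"twist":[0,0,0]},{"gripper":0,"travel":[6,0,0],"twist":[0,0,0]},{"gripper":0,"travel":[6,0,0],"twist":[0,0,0]},{"gripper":0,"travel":[5,0,0],"twist":[0,0,0]},{"gripper":0,"travel":[4,0,0],"twist":[0,0,0]},{"gripper":0,"travel":[4,0,0],"twist":[0,0,0]},{"gripper":0,"travel":[4,0,0],"twist":[0,0,0]},{"gripper":0,"travel":[0,0,0],"twist":[0,0,0]}]'
```

```text
time: 3.02
ee_pos: [0.4967, 0.0182, 0.0523]
tcp_rot: [-180.0, -0.0, 90.1]
wrist_force: [-0.1, 0.1, -0.2]
opening: 0.0002
grasp_force: 0.0
```

```bash
python3 -m crank '[{"gripper":0,"travel":[3,-0.5,0],"twist":[0,0,0.1]},{"gripper":0,"travel":[3,0,0],"twist":[0,0,0.1]},{"gripper":0,"travel":[4,0,0],"twist":[0,0,0.05]},{"gripper":0,"travel":[5,0,0],"twist":[0,0,0.04]},{"gripper":0,"travel":[5,0,0],"twist":[0,0,0.04]},{"gripper":0,"travel":[5,0,0],"twist":[0,0,0.04]},{"gripper":0,"travel":[5,0,0],"twist":[0,0,0.04]},{"gripper":0,"travel":[5,0,0],"twist":[0,0,0.04]},{"gripper":0,"travel":[5,0,0],"twist":[0,0,0.04]},{"gripper":0,"travel":[5,0,0],"twist":[0,0,0.04]},{"gripper":0,"travel":[0,0,0],"twist":[0,0,0]}]'
cat > s.py <<'E'
from h import *
C=np.array([.6228,0]);o=bot.get_obs();d=o['ee_pos'][:2]-C
p=np.degrees(np.arctan2(d[1],d[0]))%360
print('r',np.hypot(*d).round(4),'phi',p.round(2),'lever(cw push)',(p-8.6).round(1),'(ccw)',(p+8.6).round(1),'yawerr',(o['tcp_rot'][2]-(p-90)).round(1),'F',o['wrist_force'].round(1))
E
python3 s.py
```

```text
time: 4.4
ee_pos: [0.5097, 0.0605, 0.0521]
tcp_rot: [-180.0, 0.0, 59.8]
wrist_force: [-0.4, -0.9, -0.1]
opening: -0.0002
grasp_force: 0.0
r 0.1282 phi 151.87 lever(cw push) 143.3 (ccw) 160.5 yawerr -2.1 F [-0.4 -0.9 -0.1]
```

```bash
python3 -m crank '[{"gripper":0,"travel":[5,0.5,0],"twist":[0,0,0.02]},{"gripper":0,"travel":[5,0.5,0],"twist":[0,0,0.03]},{"gripper":0,"travel":[5,0,0],"twist":[0,0,0.04]},{"gripper":0,"travel":[5,0,0],"twist":[0,0,0.04]},{"gripper":0,"travel":[5,0,0],"twist":[0,0,0.04]},{"gripper":0,"travel":[5,0,0],"twist":[0,0,0.04]},{"gripper":0,"travel":[5,0,0],"twist":[0,0,0.04]},{"gripper":0,"travel":[5,0,0],"twist":[0,0,0.04]},{"gripper":0,"travel":[5,0,0],"twist":[0,0,0.04]},{"gripper":0,"travel":[5,0,0],"twist":[0,0,0.04]},{"gripper":0,"travel":[3,0,0],"twist":[0,0,0.024]},{"gripper":0,"travel":[0,0,0],"twist":[0,0,0]}]'
python3 s.py
```

```text
time: 5.9
ee_pos: [0.5446, 0.1005, 0.0522]
tcp_rot: [-180.0, -0.0, 37.2]
wrist_force: [-0.2, 0.2, -0.5]
opening: -0.0004
grasp_force: 0.0
r 0.1273 phi 127.9 lever(cw push) 119.3 (ccw) 136.5 yawerr -0.7 F [-0.2  0.2 -0.5]
```

About 10.5° (23 mm) remain, so I'll take smaller steps.

```bash
python3 -m crank '[{"gripper":0,"travel":[4,0.3,0],"twist":[0,0,0.032]},{"gripper":0,"travel":[4,0.3,0],"twist":[0,0,0.032]},{"gripper":0,"travel":[3,0,0],"twist":[0,0,0.024]},{"gripper":0,"travel":[2,0,0],"twist":[0,0,0.016]},{"gripper":0,"travel":[1.5,0,0],"twist":[0,0,0.012]},{"gripper":0,"travel":[1,0,0],"twist":[0,0,0.008]},{"gripper":0,"travel":[0,0,0],"twist":[0,0,0]}]'
python3 s.py; python3 -m crank '[{"gripper":0,"travel":[1,0,0],"twist":[0,0,0.008]},{"gripper":0,"travel":[1,0,0],"twist":[0,0,0.008]},{"gripper":0,"travel":[0,0,0],"twist":[0,0,0]}]'; python3 s.py
```

```text
time: 6.78
ee_pos: [0.5577, 0.1085, 0.0523]
tcp_rot: [180.0, -0.0, 30.1]
wrist_force: [-0.3, -0.0, -1.2]
opening: 0.0001
grasp_force: 0.2
r 0.1265 phi 120.98 lever(cw push) 112.4 (ccw) 129.6 yawerr -0.9 F [-0.3 -0.  -1.2]
time: 7.15
ee_pos: [0.5594, 0.1095, 0.0523]
tcp_rot: [180.0, -0.0, 29.1]
wrist_force: [-0.7, -0.3, -1.4]
opening: -0.0002
grasp_force: 0.3
r 0.1265 phi 120.07 lever(cw push) 111.5 (ccw) 128.7 yawerr -0.9 F [-0.7 -0.3 -1.4]
```

```bash
python3 -m crank '[{"gripper":0,"travel":[1,0,0],"twist":[0,0,0.008]},{"gripper":0,"travel":[0,0,0],"twist":[0,0,0]}]'; python3 s.py
```

```text
time: 7.4
ee_pos: [0.5603, 0.11, 0.0523]
tcp_rot: [180.0, -0.0, 28.7]
wrist_force: [0.3, -1.2, -0.2]
opening: 0.0
grasp_force: 0.4
r 0.1265 phi 119.63 lever(cw push) 111.0 (ccw) 128.2 yawerr -0.9 F [ 0.3 -1.2 -0.2]
```

```bash
python3 -m crank '[{"gripper":0,"travel":[1,0,0],"twist":[0,0,0.008]},{"gripper":0,"travel":[1,0,0],"twist":[0,0,0.008]},{"gripper":0,"travel":[0,0,0],"twist":[0,0,0]}]'|sed -n 4p; python3 s.py;  python3 -m crank '[{"gripper":0,"travel":[1,0,0],"twist":[0,0,0.008]},{"gripper":0,"travel":[0,0,0],"twist":[0,0,0]}]'|sed -n 4p; python3 s.py
```

```text
wrist_force: [-0.3, 0.1, -0.4]
r 0.1265 phi 118.7 lever(cw push) 110.1 (ccw) 127.3 yawerr -0.9 F [-0.3  0.1 -0.4]
wrist_force: [-0.6, -0.7, -0.0]
r 0.1265 phi 118.28 lever(cw push) 109.7 (ccw) 126.9 yawerr -1.0 F [-0.6 -0.7 -0. ]
```

```bash
for i in 1; do python3 -m crank '[{"gripper":0,"travel":[1,0,0],"twist":[0,0,0.008]},{"gripper":0,"travel":[1,0,0],"twist":[0,0,0.008]},{"gripper":0,"travel":[0,0,0],"twist":[0,0,0]}]'|sed -n 4p; done; python3 s.py
python3 - <<'E'
from h import *
im=bot.camera("wrist");cv2.imwrite("pics/w2.png",im[:,:,::-1])
E
```

```text
wrist_force: [0.3, -1.0, 0.1]
r 0.1265 phi 117.35 lever(cw push) 108.7 (ccw) 125.9 yawerr -1.0 F [ 0.3 -1.   0.1]
```

View pics/w2.png

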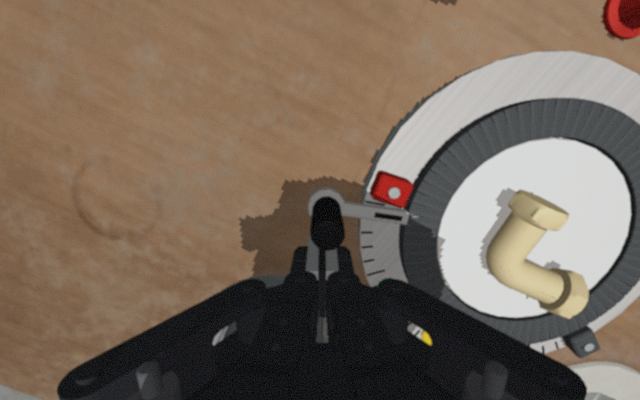

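The wrist view shows the lever at about (375,212) practically against the red block at (392,190). I'll take 1 mm nudges until the force rises.

```bash
python3 -m crank '[{"gripper":0,"travel":[1,0,0],"twist":[0,0,0]},{"gripper":0,"travel":[0,0,0],"twist":[0,0,0]}]'|sed -n 4p; python3 s.py
python3 -m crank '[{"gripper":0,"travel":[1,0,0],"twist":[0,0,0]},{"gripper":0,"travel":[0,0,0],"twist":[0,0,0]}]'|sed -n 4p; python3 s.py
```

```text
wrist_force: [-0.2, -0.4, 0.1]
r 0.1265 phi 116.93 lever(cw push) 108.3 (ccw) 125.5 yawerr -0.5 F [-0.2 -0.4  0.1]
wrist_force: [-1.2, -1.3, -0.1]
r 0.1265 phi 116.48 lever(cw push) 107.9 (ccw) 125.1 yawerr -0.1 F [-1.2 -1.3 -0.1]
```

```bash
python3 -m crank '[{"gripper":0,"travel":[0.7,0,0],"twist":[0,0,0]},{"gripper":0,"travel":[0,0,0],"twist":[0,0,0]}]'|sed -n 4p; python3 s.py
```

```text
wrist_force: [-0.2, 0.2, -0.3]
r 0.1265 phi 116.17 lever(cw push) 107.6 (ccw) 124.8 yawerr 0.2 F [-0.2  0.2 -0.3]
```

```bash
python3 -m crank '[{"gripper":0,"travel":[0.7,0,0],"twist":[0,0,0.006]},{"gripper":0,"travel":[0,0,0],"twist":[0,0,0]}]'|sed -n 4p; python3 s.py; python3 -m crank '[{"gripper":0,"travel":[0.7,0,0],"twist":[0,0,0.006]},{"gripper":0,"travel":[0,0,0],"twist":[0,0,0]}]'|sed -n 4p; python3 s.py
```

```text
wrist_force: [-0.6, -1.2, 0.6]
r 0.1265 phi 115.86 lever(cw push) 107.3 (ccw) 124.5 yawerr 0.2 F [-0.6 -1.2  0.6]
wrist_force: [-1.1, -0.1, -0.4]
r 0.1265 phi 115.53 lever(cw push) 106.9 (ccw) 124.1 yawerr 0.2 F [-1.1 -0.1 -0.4]
```

```bash
python3 -m crank '[{"gripper":0,"travel":[0.7,0,0],"twist":[0,0,0.006]},{"gripper":0,"travel":[0,0,0],"twist":[0,0,0]}]'|sed -n 4p; python3 s.py; python3 -m crank '[{"gripper":0,"travel":[0.7,0,0],"twist":[0,0,0.006]},{"gripper":0,"travel":[0,0,0],"twist":[0,0,0]}]'|sed -n 4p; python3 s.py
python3 - <<'E'
from h import *
im=bot.camera("wrist");cv2.imwrite("pics/w3.png",cv2.resize(im[140:260,280:440,::-1],None,fx=5,fy=5,interpolation=cv2.INTER_CUBIC))
E
```

```text
wrist_force: [-1.9, -1.0, 0.4]
r 0.1265 phi 115.28 lever(cw push) 106.7 (ccw) 123.9 yawerr 0.1 F [-1.9 -1.   0.4]
wrist_force: [-4.7, -3.1, 2.0]
r 0.1266 phi 115.24 lever(cw push) 106.6 (ccw) 123.8 yawerr -0.2 F [-4.7 -3.1  2. ]
```

View pics/w3.png

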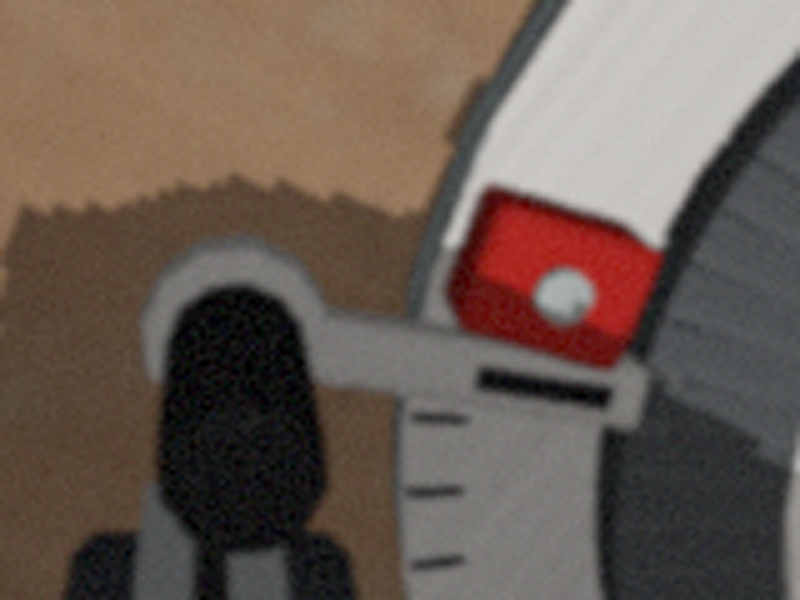

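The force rose to 6 N and the crop shows the lever (bar at about (520,380)) flush against the red block (560,290), so it is on the stop. I'll back off, lift, cross over and descend on the far side.

```bash
python3 -m crank '[{"gripper":0,"travel":[-5,0,0],"twist":[0,0,0]},{"gripper":0,"travel":[-6,0,0],"twist":[0,0,0]},{"gripper":0,"travel":[0,0,-35],"twist":[0,0,0]},{"gripper":0,"travel":[0,0,-30],"twist":[0,0,0]},{"gripper":0,"travel":[0,0,0],"twist":[0,0,0.185]},{"gripper":0,"travel":[29,0,0],"twist":[0,0,0]},{"gripper":0,"travel":[29,0,0],"twist":[0,0,0]},{"gripper":0,"travel":[0,0,0],"twist":[0,0,0.185]},{"gripper":0,"travel":[0,0,0],"twist":[0,0,0]}]'; python3 s.py
python3 - <<'E'
from h import *
c=bot.calibration("wrist");im=bot.camera("wrist");cv2.imwrite("pics/w4.png",im[:,:,::-1])
for k,(lo,hi) in COL.items():
    for a,p in blobs(im,lo,hi,None,60):
        print(k,a,p.round(1),onz(c,p,.036 if k=='red' else .025).round(4))
E
```

```text
time: 11.38
ee_pos: [0.6206, 0.0868, 0.1171]
tcp_rot: [-178.4, 0.1, 7.3]
wrist_force: [-0.2, 0.4, 0.0]
opening: 0.0001
grasp_force: 0.0
r 0.0869 phi 91.44 lever(cw push) 82.8 (ccw) 100.0 yawerr 5.9 F [-0.2  0.4  0. ]
blue 128 [452.2 302.3] [ 0.5403 -0.0415  0.025 ]
red 1502 [449.9  31.3] [0.7535 0.0192 0.036 ]
red 339 [318.6 216.2] [0.6106 0.0899 0.036 ]
```

View pics/w4.png

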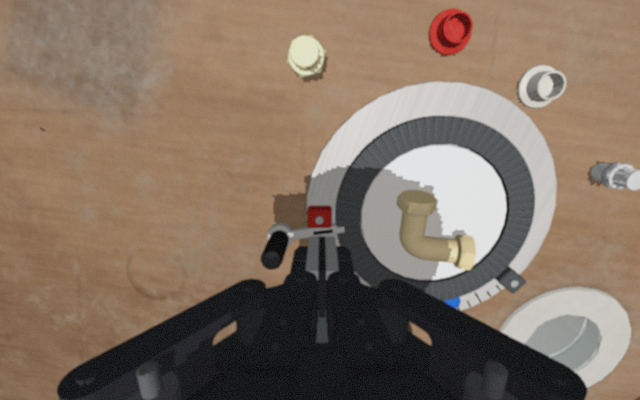

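```bash
python3 -c "
from workcell import bot
o=bot.get_obs();print(o['q'].round(1) if hasattr(o['q'],'round') else o['q'],o['ee_pos'],o['tcp_rot'])"; python3 -m crank '[{"gripper":0,"travel":[0,0,0],"twist":[0,0,0]}]'; python3 s.py
```

```text
[  7.3  14.8   8.6  83.9   1.6 179.9] [0.62039782 0.08778938 0.11722303] [-1.78438050e+02  4.35783371e-02  7.40292340e+00]
time: 11.55
ee_pos: [0.6201, 0.0891, 0.1175]
tcp_rot: [-178.4, 0.0, 7.5]
wrist_force: [0.1, 0.0, 0.7]
opening: -0.0001
grasp_force: 0.0
r 0.0891 phi 91.72 lever(cw push) 83.1 (ccw) 100.3 yawerr 5.8 F [0.1 0.  0.7]
```

```bash
cat > go.py <<'E'
import sys
from h import *
from scipy.spatial.transform import Rotation as R
o=bot.get_obs();A=R.from_euler('xyz',o['tcp_rot'],degrees=True)
x,y,z,yaw=map(float,sys.argv[1:]);B=R.from_euler('xyz',[180,0,yaw],degrees=True)
print('travel mm',(A.inv().apply(np.array([x,y,z])-o['ee_pos'])*1000).round(1),'then twist',(A.inv()*B).as_rotvec().round(3))
E
python3 go.py .612 .128 .117 20
```

```text
travel mm [ -3.  -39.6   1.6] then twist [-0.027 -0.002 -0.218]
```

```bash
python3 -m crank '[{"gripper":0,"travel":[-3,-20,1],"twist":[0,0,0]},{"gripper":0,"travel":[0,-20,0],"twist":[0,0,0]},{"gripper":0,"travel":[0,0,0],"twist":[-0.013,0,-0.11]},{"gripper":0,"travel":[0,0,0],"twist":[-0.013,0,-0.11]},{"gripper":0,"travel":[0,0,0],"twist":[0,0,0]}]'; python3 s.py;python3 go.py .612 .128 .052 20
```

```text
time: 12.18
ee_pos: [0.6142, 0.112, 0.1177]
tcp_rot: [-179.2, -0.3, 21.9]
wrist_force: [-0.0, -0.5, 0.4]
opening: -0.0005
grasp_force: 0.0
r 0.1123 phi 94.37 lever(cw push) 85.8 (ccw) 103.0 yawerr 17.5 F [-0.  -0.5  0.4]
travel mm [  3.5 -14.8  65.9] then twist [-0.014 -0.005  0.033]
```

```bash
python3 -m crank '[{"gripper":0,"travel":[6,-14,0],"twist":[-0.014,-0.005,0.033]},{"gripper":0,"travel":[2,0,0],"twist":[0,0,0]},{"gripper":0,"travel":[0,0,0],"twist":[0,0,0]}]'; python3 s.py;python3 go.py .618 .127 .052 20
```

```text
time: 12.55
ee_pos: [0.6168, 0.1267, 0.1176]
tcp_rot: [180.0, 0.0, 19.9]
wrist_force: [0.4, -0.4, 0.5]
opening: 0.0002
grasp_force: 0.0
r 0.1269 phi 92.73 lever(cw push) 84.1 (ccw) 101.3 yawerr 17.2 F [ 0.4 -0.4  0.5]
travel mm [ 1.3  0.2 65.6] then twist [ 0.     0.    -0.001]
```

```bash
python3 -m crank '[{"gripper":0,"travel":[0,0,35],"twist":[0,0,0]},{"gripper":0,"travel":[0,0,30],"twist":[0,0,0]},{"gripper":0,"travel":[-5,-1.4,0],"twist":[0,0,0]},{"gripper":0,"travel":[-5,-1.2,0],"twist":[0,0,0]},{"gripper":0,"travel":[-4,-0.9,0],"twist":[0,0,0]},{"gripper":0,"travel":[-4,-0.7,0],"twist":[0,0,0]},{"gripper":0,"travel":[-4,-0.5,0],"twist":[0,0,0]},{"gripper":0,"travel":[-4,-0.4,0],"twist":[0,0,0]},{"gripper":0,"travel":[-4,-0.3,0],"twist":[0,0,0]},{"gripper":0,"travel":[-4,-0.2,0],"twist":[0,0,0]},{"gripper":0,"travel":[-4,0,0],"twist":[0,0,-0.03]},{"gripper":0,"travel":[0,0,0],"twist":[0,0,0]}]'; python3 s.py
```

```text
time: 14.05
ee_pos: [0.5786, 0.1189, 0.0526]
tcp_rot: [180.0, 0.1, 21.7]
wrist_force: [-0.0, 0.4, -0.6]
opening: 0.0001
grasp_force: 0.0
r 0.1268 phi 110.41 lever(cw push) 101.8 (ccw) 119.0 yawerr 1.3 F [-0.   0.4 -0.6]
```

```bash
python3 -m crank '[{"gripper":0,"travel":[-4,0,0],"twist":[0,0,-0.032]},{"gripper":0,"travel":[-4,0,0],"twist":[0,0,-0.032]},{"gripper":0,"travel":[-4,0,0],"twist":[0,0,-0.032]},{"gripper":0,"travel":[-4,0,0],"twist":[0,0,-0.032]},{"gripper":0,"travel":[-4,0,0],"twist":[0,0,-0.032]},{"gripper":0,"travel":[-4,0,0],"twist":[0,0,-0.032]},{"gripper":0,"travel":[-4,0,0],"twist":[0,0,-0.032]},{"gripper":0,"travel":[-4,0,0],"twist":[0,0,-0.032]},{"gripper":0,"travel":[-4,0,0],"twist":[0,0,-0.032]},{"gripper":0,"travel":[-4,0,0],"twist":[0,0,-0.032]},{"gripper":0,"travel":[0,0,0],"twist":[0,0,0]}]'; python3 s.py
python3 - <<'E'
from h import *
im=bot.camera("top");cv2.imwrite("pics/t5.png",cv2.resize(im[180:245,260:340,::-1],None,fx=8,fy=8,interpolation=cv2.INTER_CUBIC))
w=bot.camera("wrist");cv2.imwrite("pics/w5.png",w[:,:,::-1])
a=cv2.imread("pics/t5.png");b=cv2.imread("pics/w5.png")[100:300,240:560];b=cv2.resize(b,None,fx=2,fy=2)
E
```

```text
time: 15.42
ee_pos: [0.5443, 0.0987, 0.0528]
tcp_rot: [180.0, 0.0, 40.0]
wrist_force: [0.9, -0.5, 0.1]
opening: 0.0
grasp_force: 0.0
r 0.1261 phi 128.47 lever(cw push) 119.9 (ccw) 137.1 yawerr 1.5 F [ 0.9 -0.5  0.1]
```

View pics/w5.png

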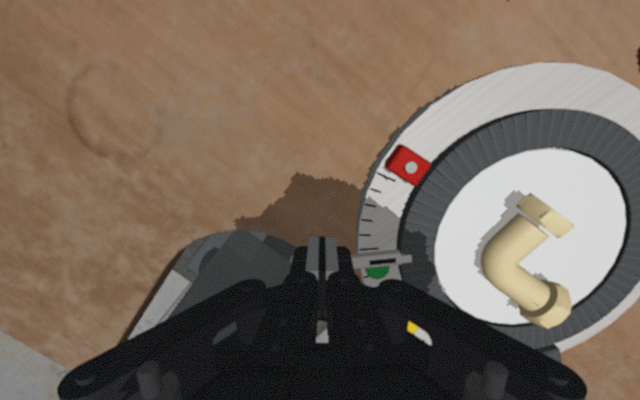

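The wrist view shows the lever bar from (355,262) to (410,258), with a slot at (382,261). The green dot is partly hidden just past it at (377,271), so a little further to go.

```bash
cat > lev.py <<'E'
from h import *
C=np.array([.6228,0]);c=bot.calibration("wrist");im=bot.camera("wrist")
import sys
u,v=map(float,sys.argv[1:3]);
# slot: dark pixels near the given one
g=cv2.cvtColor(im,cv2.COLOR_RGB2GRAY);m=(g<60).astype(np.uint8);n,l,s,ce=cv2.connectedComponentsWithStats(m)
for i in range(1,n):
    if 10<s[i,4]<400 and np.hypot(*(ce[i]-[u,v]))<15:
        p=onz(c,ce[i],.034)[:2];d=p-C;print('slot',ce[i],s[i,4],p.round(4),'r',np.hypot(*d).round(4),'phi',np.degrees(np.arctan2(d[1],d[0])).round(2))
cv2.imwrite("pics/lev.png",cv2.resize(im[200:320,330:490,::-1],None,fx=5,fy=5,interpolation=cv2.INTER_CUBIC))
E
python3 lev.py 382 261
```

```text
slot [382.1954023  261.34482759] 87 [0.5561 0.0604] r 0.09 phi 137.85
```

View pics/lev.png

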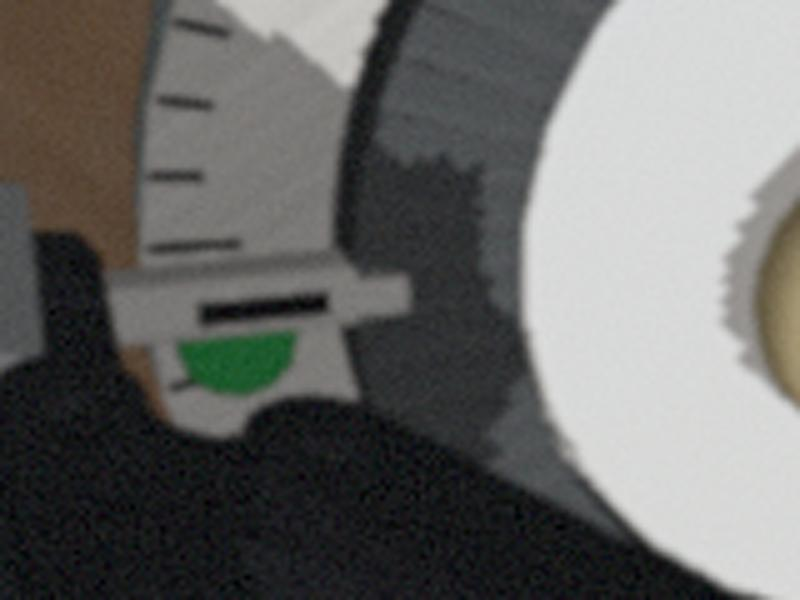

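```bash
python3 -m crank '[{"gripper":0,"travel":[-3,0,0],"twist":[0,0,-0.024]},{"gripper":0,"travel":[-3,0,0],"twist":[0,0,-0.024]},{"gripper":0,"travel":[-3,0,0],"twist":[0,0,-0.024]},{"gripper":0,"travel":[-2,0,0],"twist":[0,0,-0.016]},{"gripper":0,"travel":[-1,0,0],"twist":[0,0,-0.008]},{"gripper":0,"travel":[-0.5,0,0],"twist":[0,0,0]},{"gripper":0,"travel":[0,0,0],"twist":[0,0,0]}]'|sed -n 4p; python3 s.py; python3 lev.py 382 261
```

```text
wrist_force: [0.6, 0.1, -0.2]
r 0.126 phi 133.99 lever(cw push) 125.4 (ccw) 142.6 yawerr 1.5 F [ 0.6  0.1 -0.2]
slot [381.8988764  260.68539326] 89 [0.5506 0.0539] r 0.09 phi 143.26
```

```bash
python3 -m crank '[{"gripper":0,"travel":[-0.8,0,0],"twist":[0,0,0]},{"gripper":0,"travel":[-0.8,0,0],"twist":[0,0,0]},{"gripper":0,"travel":[0,0,0],"twist":[0,0,0]},{"gripper":0,"travel":[0,0,0],"twist":[0,0,0]},{"gripper":0,"travel":[3,0,0],"twist":[0,0,0]},{"gripper":0,"travel":[9,0,0],"twist":[0,0,0]},{"gripper":0,"travel":[0,0,-45],"twist":[0,0,0]},{"gripper":0,"travel":[0,0,-60],"twist":[0,0,0]},{"gripper":0,"travel":[-20,-20,-50],"twist":[0,0,0]},{"gripper":0,"travel":[-30,-30,0],"twist":[0,0,0]},{"gripper":0,"travel":[-30,-30,0],"twist":[0,0,0]},{"gripper":0,"travel":[0,0,0],"twist":[0,0,0]}]'
python3 - <<'E'
from h import *
c=bot.calibration("wrist");im=bot.camera("wrist");cv2.imwrite("pics/w6.png",im[:,:,::-1])
C=np.array([.6228,0])
for k in("green","yellow","blue","red"):
    for a,p in blobs(im,*COL[k],None,20): print(k,a,p.round(1),onz(c,p,.025).round(4))
t=bot.camera("top");cv2.imwrite("pics/t6.png",np.hstack([cv2.resize(t[180:245,260:325,::-1],None,fx=6,fy=6,interpolation=cv2.INTER_CUBIC)]))
E
```

```text
time: 18.0
ee_pos: [0.4281, 0.0975, 0.2087]
tcp_rot: [179.9, -0.1, 45.5]
wrist_force: [1.3, 0.3, 0.8]
opening: -0.0
grasp_force: 0.0
yellow 106 [441.2 171. ] [0.5285 0.0083 0.025 ]
blue 109 [475.5 193.9] [ 0.5404 -0.0406  0.025 ]
blue 327 [372.5 214.1] [0.4396 0.024  0.025 ]
blue 209 [619.4 304. ] [ 0.5882 -0.2979  0.025 ]
blue 660 [631.  323.7] [ 0.5847 -0.3384  0.025 ]
red 882 [608.3  14.1] [0.7462 0.0163 0.025 ]
red 287 [455.9  60.6] [0.61  0.088 0.025]
```

View pics/w6.png

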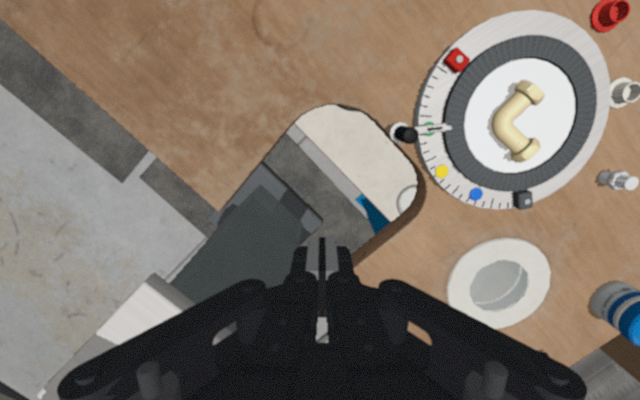

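The robot is clear of the ring. Green shows on both sides of the lever at about (431,128), and the elbow and the other parts are undisturbed. I'll do one numeric check before handing in.

Run:
```python
from h import *
c=bot.calibration("wrist");im=cv2.imread("pics/w6.png")[:,:,::-1].copy()
C=np.array([.6228,0])
for a,p in blobs(im,(45,60,40),(85,255,255),(415,110,455,150),3): print('green sliver',a,p)
g=cv2.cvtColor(im,cv2.COLOR_RGB2GRAY);n,l,s,ce=cv2.connectedComponentsWithStats(((g<75)[115:142,420:442]).astype(np.uint8))
for i in range(1,n):
    p=ce[i]+[420,115];q=onz(c,p,.034)[:2]-C;print('dark',s[i,4],p.round(1),np.hypot(*q).round(4),np.degrees(np.arctan2(q[1],q[0])).round(2))
cv2.imwrite("pics/w6c.png",cv2.resize(im[105:155,390:470,::-1],None,fx=8,fy=8,interpolation=cv2.INTER_CUBIC))
```

```text
green sliver 18 [428.33333333 123.27777778]
green sliver 12 [428.83333333 133.75      ]
dark 2 [429.5 129. ] 0.0938 143.16
```

View pics/w6c.png

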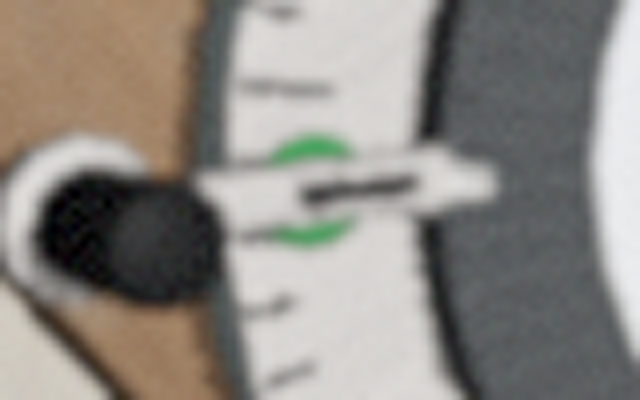

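The lever is centred on the dot, with nearly equal green slivers on both sides (upper at crop (310,150), lower at (312,233)).

```bash
python3 -c "
from workcell import bot
print(bot.job_done())"
```

```text
the job is handed in; nothing more can be done
None
```

I pushed the lever against the red stop, then back until it stood centred over the green dot, left the arm clear, and handed the job in at about 18 s; no verdict came back.

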